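Draw two cover-glass boxes out from under the low shelf with the scoop

TASK

The two small square cover-glass boxes have been pushed under the low clear shelf, too low for a hand. Take the standing scoop by its upright grip, reach its head in behind the boxes without striking the shelf, draw both boxes out onto the open worktop in front of the shelf, then leave the scoop standing there clear of the shelf and let go. Do not touch the boxes with the gripper, and keep them flat on the worktop.

Things in the scene. Friction and masses are not known exactly. Their poses are not given: they have to be found in the camera images.
- scoop: Loose aluminium draw scoop, about 0.2 kg, standing by itself. Origin at its underside below the upright grip, centre of a round foot 44 mm across; z up, +x level from grip to head. A level neck (12 mm wide, 24 to 32 mm high) runs along +x to the head, an upright blade (see scoop_head). The head has no floor: the blade goes down behind parts and pulls them along under the neck.
- scoop_grip (a point): Middle of the scoop's upright grey grip, 165 mm above the scoop's underside, straight above its origin; grasp here from above. Grip 20 x 20 mm square, sides along the scoop's x and y, from 123 to 195 mm high.
- scoop_head (a point): Middle of the lower edge of the blade's inner face (the face towards the grip), at x = 140 mm in the scoop's frame, level with its underside. Blade 108 mm wide (along y), 32 mm high, 4 mm thick. At each end a side wing, 24 mm high, runs back towards the grip to x = 118 mm; 100 mm clear between the wings.
- shelf: Fixed low shelf: clear acrylic top on an aluminium back panel, open in front and at both sides. Origin on the worktop; +x points from the open front to the back, y along the front edge, z up. Top spans y -65 to 65, x -50 (front edge) to 60 mm; underside 80 mm above the worktop, edging up to 92 mm. Back panel from x = 54 mm. A 15 mm high petri dish stands on it near the back.
- shelf_edge (a point): Middle of the shelf's front edge, at its underside, 80 mm above the worktop.
- box_a: Loose cover-glass box with a white base, 35 x 35 mm, 17 mm high, about 40 g; origin at the centre of its underside, z up. Starts under the shelf beside the other box, 20 to 35 mm in from the front edge at its nearest side, sides within about 7 degrees of the shelf's axes.
- box_b: Loose cover-glass box with a green base, otherwise like box_a; origin at the centre of its underside, z up. Starts beside box_a along the shelf's y, about 42 mm from centre to centre.

How it is judged:
On the way:
1. the scoop's head is under the shelf, down behind the boxes (x of scoop_head in the frame of shelf above 0.005 m and height (world z) of scoop_head below 0.015 m and x of each of box_a, box_b in the frame of shelf above -0.05 m), for 0.1 s.
At the end, for the whole second after the job is handed in: Both boxes lie flat on the worktop in front of the shelf, wholly out from under it (centres 20 to 200 mm before its front edge); the scoop stands upright (within 8 degrees) on the worktop with its head out from under the shelf; all at rest (x of box_a in the frame of shelf between -0.25 and -0.07 m and x of box_b in the frame of shelf between -0.25 and -0.07 m and angle between each of box_a, box_b, scoop's own z axis and vertical below 0.15 rad and height (world z) of box_a between -0.01 and 0.01 m and height (world z) of box_b between -0.01 and 0.01 m and height (world z) of scoop between -0.01 and 0.01 m and x of scoop_head in the frame of shelf below -0.055 m and linear speed of each of box_a, box_b, scoop below 0.02 m/s); the robot touches nothing.
It fails at once if the scoop strikes the shelf (over 3 N) (contact force between scoop and shelf above 3 N).
It fails at once if the robot touches the shelf (contact force between any of the arm, the fingers and shelf above 1 N).
It fails at once if the gripper touches a box (contact force between the fingers and box_a above 0.5 N or contact force between the fingers and box_b above 0.5 N).
It fails at once if a box is tipped or lifted off the worktop (angle between any of box_a, box_b's own z axis and vertical above 0.5 rad or height (world z) of any of box_a, box_b above 0.03 m).
It also fails if it takes over 42 s, if anything falls off the work surface, if the arm or the gripper's body presses on something with over 40 N, if the wrist force passes 120 N, or if a joint passes its speed limit or range.

ROBOT

A 6-joint arm with a two-finger parallel gripper is mounted at the origin on a cart in front of the work surface, level with it; the furniture and walls round the work are solid. World frame = base frame: x ahead of the robot, y to its left, z up, the work surface at z = 0. Lengths are in m, angles in rad, forces in N, time in s.
With the tool pointing down it reaches from about 0.25 to 0.775 m from the base axis. Payload 8.9 kg.
Tool frame: the origin (TCP) lies at the very end of the fingers, on their centre line; the grasp point (between the pads) lies 19 mm behind it; x points along the fingers, z is the direction in which the jaws open and shut, and the axes are right-handed (so a half turn about x gives the same grasp; the last joint's range is limited). The gripper opens to 85 mm and grips with 20 to 120 N. Pads are 22 mm wide; open, the fingers measure 114 mm over their backs; the gripper's body (76 mm by 85 mm) begins 54 mm behind the grasp point. The pads swing forward as they close: fully open they stand 13 mm farther back than shut.
Start: joints at [1.131, 0.291, -0.153, 1.127, 0, 1.431], TCP at [0.156, 0.501, 0.197] pointing down, gripper open.
Joint ranges: [-2.52, 2.52], [-0.91, 1.74], [-1.3, 1.37], [-1.96, 2.02], [-1.52, 1.47], [-3.14, 3.14]. Speed limits (rad/s): [2.22, 2.22, 2.79, 3.14, 3.14, 3.14].

INTERFACE

Orientations are given as a 3x3 rotation matrix whose columns are the frame's x, y, z axes.
In Python, from plant import r gives the robot as it stands.
- The arm moves only by the shell command python3 -m inch 'ROWS' [OPENING] [FORCE]. ROWS is JSON, a list of rows, each a list of 2 entries, a list of its own where there are three numbers: the shift along the tool's x, y, z in units of 50 mm (1.0 is 50 mm), then the turn, a rotation vector about the tool's x, y, z in units of 6 degrees (1.0 is 6 degrees). A call has 1 to 5 rows; each row is the pose to reach, as a shift and turn from the pose commanded when the call began, along the tool's axes at that moment; what a row does not reach only later rows make up. A row lasts 1/8 s, in which the tool goes at most 62.5 mm and 10.7 degrees, less where a joint would pass 70% of its speed; a pose out of reach is approached as far as the arm can. A call with a gripper value outside its range is refused whole. OPENING is the closure, from -1 (fully open) to 1 (shut), set as the call begins (- or left out, the last holds). The fingers move at their own pace and stop on an object; FORCE is the grip in N (left out, the last holds). Time passes only in rows, so rows that repeat a pose let the fingers close. It gives the time, the measured TCP pose, the force and the opening at its end, in the units of the state.
- r.sense(): the state, without advancing time (a new reading comes with each control period).
- r.snapshot(name): name is "scene" or "top"; returns the picture (400x640x3 uint8, blue, green, red); there is no depth.
- r.camera_params(name): a dict with "mtx" (3x3 intrinsics, pixels), "dist_coeffs" ([k1, k2, p1, p2, k3] as OpenCV has them; the pictures are not rectified), "R" (3x3) and "t" (3): a world point X has camera coordinates R X + t. Camera axes: x right, y down, z forward; pixel columns grow to the right and rows downward; lengths in m; the calibration is good to about 2 mm. A picture is of the moment at which its call begins. camera_params takes no time and is no camera call.
- r.job_done(): hands the job in, once; it reports no verdict.
The state is a dict: "time": time; "joint_pos": joint angles; "qvel": joint speeds; "joint_efforts": joint torques, N m; "tcp_pos": TCP position; "orientation": TCP orientation; "ft_force": force on the tool from outside, world axes, zero at the start; "moment": the same for the moment, N m; "opening": finger opening in m.
Only numpy, scipy, OpenCV 4.12 (cv2) and the standard library are available. Lean on these libraries where they do the work, as an engineer would, in place of code of your own. Each camera call takes 0.05 s, during which the arm holds its last target.

## Working session

There is one attempt and no reset: what is moved stays moved. The work goes in short steps, Python scripts to look and compute and a shell command to move; the robot and the scene stay as the last step left them, time stands still between calls to the robot, and variables do not carry over. Pictures are saved under pics/ and viewed, and the job is handed in when it is done.

```bash
mkdir -p pics; ls; python3 - <<'E'
from plant import r
import cv2, numpy as np
for n in("scene","top"):
    cv2.imwrite(f"pics/{n}0.png",r.snapshot(n)); p=r.camera_params(n); print(n,{k:np.round(v,4).tolist() for k,v in p.items()})
s=r.sense(); print(s)
E
```

```text
pics
scene {'mtx': [[392.9528, 0.0, 324.2197], [0.0, 392.9528, 198.8445], [0.0, 0.0, 1.0]], 'dist_coeffs': [-0.0809, 0.0, 0.0, 0.0, 0.0], 'R': [[-0.6515, -0.7585, -0.013], [-0.4184, 0.3736, -0.8279], [0.6329, -0.5339, -0.5607]], 't': [0.4354, 0.1825, 0.7767]}
top {'mtx': [[492.2399, 0.0, 319.032], [0.0, 492.2399, 197.548], [0.0, 0.0, 1.0]], 'dist_coeffs': [-0.0464, 0.0, 0.0, 0.0, 0.0], 'R': [[0.0293, -0.9993, -0.024], [-0.9935, -0.0265, -0.1105], [0.1098, 0.0271, -0.9936]], 't': [0.2151, 0.444, 0.9504]}
{'time': 0.1, 'joint_pos': array([ 1.13070043e+00,  2.91239676e-01, -1.54024415e-01,  1.12672573e+00,
       -1.24875166e-07,  1.43146581e+00]), 'qvel': array([-0.00062427, -0.00216372,  0.00116891,  0.00085508,  0.00033434,
       -0.00062589]), 'joint_efforts': array([ 2.63587259e-03, -5.37977028e+01,  3.31919897e+01,  9.17691534e-03,
       -2.06274708e-04, -1.59282627e-05]), 'tcp_pos': array([0.15535778, 0.50103446, 0.19659146]), 'orientation': array([[-5.08345163e-04, -9.55109982e-01,  2.96251014e-01],
       [-1.07981672e-03,  2.96251404e-01,  9.55109386e-01],
       [-9.99999288e-01,  1.65628439e-04, -1.18194170e-03]]), 'ft_force': array([-0.74005858, -0.96481742,  0.42376805]), 'moment': array([-0.05652027, -0.01436149,  0.02264719]), 'opening': 0.08542365846557357}
```

View pics/scene0.png

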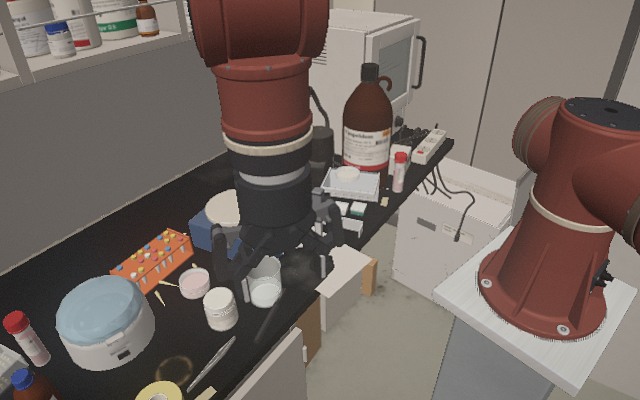

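View pics/top0.png

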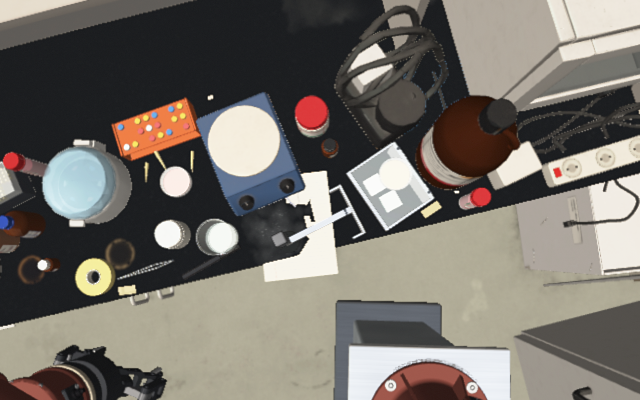

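```bash
cat > h.py <<'E'
import cv2, numpy as np
from plant import r
def P(n):
    p=r.camera_params(n); return [np.array(p[k],float) for k in("mtx","dist_coeffs","R","t")]
def proj(n,X):
    K,d,R,t=P(n); return cv2.projectPoints(np.atleast_2d(np.array(X,float)),cv2.Rodrigues(R)[0],t,K,d)[0][:,0]
def ray(n,uv,z):
    K,d,R,t=P(n); u=cv2.undistortPoints(np.array(uv,float).reshape(-1,1,2),K,d)[:,0]
    D=np.c_[u,np.ones(len(u))]@R; C=-R.T@t
    return C+D*((np.broadcast_to(z,len(u))-C[2])/D[:,2])[:,None]
def crop(n,src,box,k,out):
    im=cv2.imread(src) if isinstance(src,str) else src
    x0,y0,x1,y1=box; c=cv2.resize(im[y0:y1,x0:x1],None,fx=k,fy=k,interpolation=cv2.INTER_CUBIC)
    for x in range((x0+9)//10*10,x1,10):
        cv2.line(c,((x-x0)*k,0),((x-x0)*k,4 if x%50 else 12),(0,255,255),1)
        if x%20==0: cv2.putText(c,str(x),((x-x0)*k+2,20),0,.35,(0,255,255))
    for y in range((y0+9)//10*10,y1,10):
        cv2.line(c,(0,(y-y0)*k),(6,(y-y0)*k),(0,255,255),1)
        if y%20==0: cv2.putText(c,str(y),(8,(y-y0)*k+4),0,.35,(0,255,255))
    cv2.imwrite(out,c)
E
python3 - <<'E'
from h import *
print(proj("top",[[0,0,0],[.156,.501,.197],[.5,0,0]]))
crop("top","pics/top0.png",(240,130,450,280),3,"pics/topc.png")
crop("scene","pics/scene0.png",(270,140,420,250),5,"pics/scenec.png")
E
```

```text
[[429.04267031 424.63930583]
 [141.9418231  354.98446198]
 [431.24075553 171.79246382]]
```

View pics/topc.png

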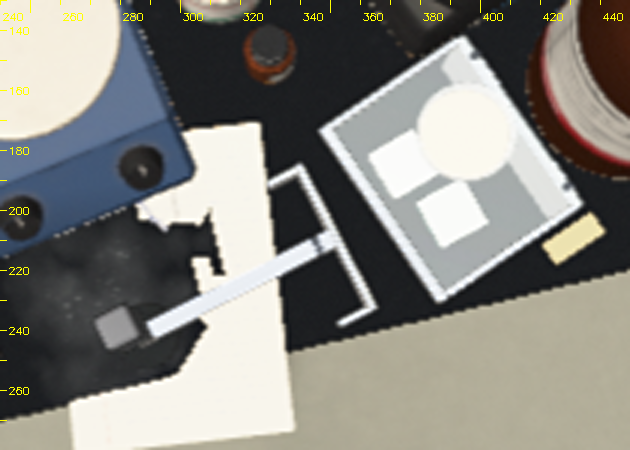

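View pics/scenec.png

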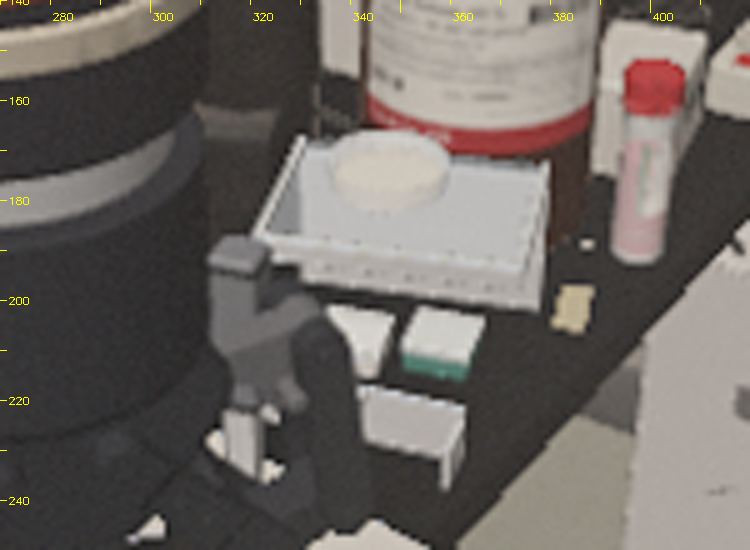

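```bash
python3 - <<'E'
from h import *
o=np.array([240,130]); f=lambda L:np.array(L)/3+o-1/3
S=ray("top",f([[320,130],[440,300],[583,205],[463,38]]),.092)
print(S.round(4)); print([np.linalg.norm(S[i]-S[i-1]).round(4) for i in range(4)], S.mean(0))
for a,b in((0,3),(1,2)): d=S[b]-S[a]; print(np.degrees(np.arctan2(d[1],d[0])))
for a,b in((1,0),(2,3)): d=S[b]-S[a]; print(np.degrees(np.arctan2(d[1],d[0]))-90)
g=ray("top",f([[118,328]]),.195)[0]; 
B=ray("top",f([[301,166],[376,306]]),.032); m=B.mean(0)
d=(m-g)[:2]; print("grip",g,"blade",B,np.linalg.norm(B[0]-B[1]),"dist",np.linalg.norm(d),"yaw",np.degrees(np.arctan2(d[1],d[0])))
d=B[0]-B[1];print(np.degrees(np.arctan2(d[1],d[0]))-90)
for q in([[403,163]],[[452,213]]): print("box",ray("top",f(q),.017))
E
```

```text
[[0.478  0.1762 0.092 ]
 [0.3746 0.1004 0.092 ]
 [0.4355 0.0132 0.092 ]
 [0.5384 0.0883 0.092 ]]
[np.float64(0.1067), np.float64(0.1282), np.float64(0.1063), np.float64(0.1274)] [0.45663969 0.09453141 0.092     ]
-55.48310271637285
-55.072706045352014
-53.7304632343344
-53.89988521193969
grip [0.34950272 0.28620626 0.195     ] blade [[0.46339286 0.18653256 0.032     ]
 [0.37250935 0.13534442 0.032     ]] 0.10430741860862226 dist 0.1427487127903214 yaw -61.347078312243205
-60.61057356338125
box [[0.46927265 0.11810734 0.017     ]]
box [[0.43648385 0.08491013 0.017     ]]
```

```bash
python3 - <<'E'
from h import *
print(ray("top",[[240,270],[290,255],[380,236],[450,219],[265,265],[335,272],[327,172]],0).round(3))
crop("top","pics/top0.png",(340,140,440,240),7,"pics/topd.png")
crop("top","pics/top0.png",(250,180,370,270),6,"pics/tope.png")
E
```

```text
[[ 0.289  0.384  0.   ]
 [ 0.323  0.283  0.   ]
 [ 0.366  0.103  0.   ]
 [ 0.404 -0.038  0.   ]
 [ 0.301  0.333  0.   ]
 [ 0.291  0.192  0.   ]
 [ 0.494  0.213  0.   ]]
```

View pics/topd.png

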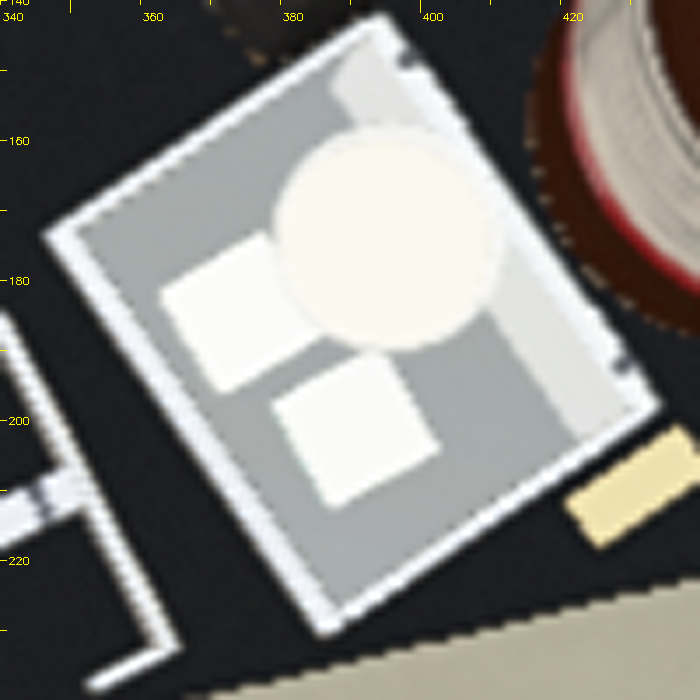

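View pics/tope.png

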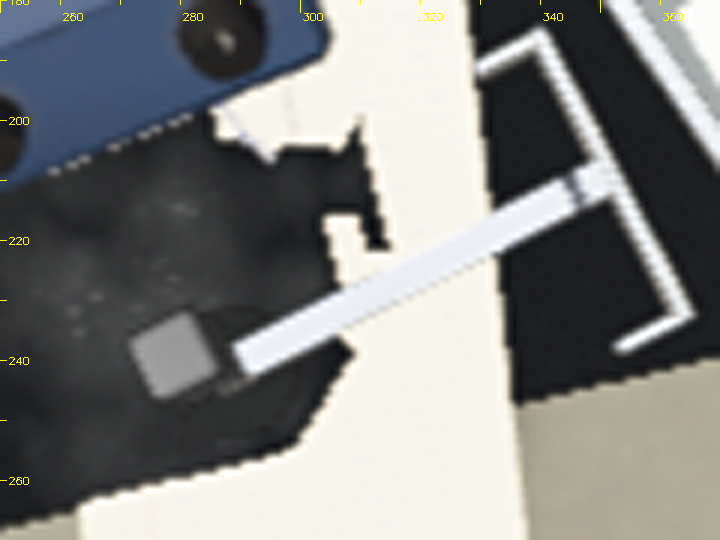

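```bash
python3 - <<'E'
from h import *
o=np.array([340,140]); f=lambda L:(np.array(L)+.5)/7+o-.5
S=ray("top",f([[44,233],[322,638],[660,405],[380,12]]),.092); print(S.round(4)); c=S.mean(0)
print([np.linalg.norm(S[i]-S[i-1]).round(4) for i in range(4)])
T=np.radians(-54.5); X=np.array([np.cos(T),np.sin(T)]);Y=np.array([-X[1],X[0]]); O=c[:2]-.005*X; print("O",O)
for nm,q in(("A",[[265,232],[160,295],[223,395],[328,335]]),("B",[[378,352],[273,404],[333,510],[440,450]])):
    B=ray("top",f(q),.017); m=B.mean(0); e=(B[:,:2]-O); print(nm,m.round(4),"shelf",((m[:2]-O)@X).round(4),((m[:2]-O)@Y).round(4)); print(np.c_[e@X,e@Y].round(4).tolist(),[np.linalg.norm(B[i]-B[i-1]).round(4) for i in range(4)])
    print("scene",proj("scene",B).round(1).tolist())
w=lambda x,y,z:[*(O+x*X+y*Y),z]
print("shelf scene",proj("scene",[w(-.05,.065,.092),w(-.05,-.065,.092),w(-.05,-.065,.08),w(.06,-.065,.092)]).round(1).tolist())
print("grip scene",proj("scene",[[.3495,.286,.195],[.3725,.135,.032],[.4634,.1865,.032]]).round(1).tolist())
E
```

```text
[[0.4782 0.1771 0.092 ]
 [0.3727 0.1017 0.092 ]
 [0.4365 0.0135 0.092 ]
 [0.5404 0.0886 0.092 ]]
[np.float64(0.1082), np.float64(0.1297), np.float64(0.1089), np.float64(0.1282)]
O [0.45407054 0.09930602]
A [0.4684 0.1172 0.017 ] shelf -0.0063 0.0221
[[0.0123, 0.0383], [-0.0231, 0.0401], [-0.0245, 0.0062], [0.0102, 0.0036]] [np.float64(0.0347), np.float64(0.0354), np.float64(0.034), np.float64(0.0348)]
scene [[335.7, 200.4], [332.0, 208.1], [345.1, 210.1], [348.7, 202.5]]
B [0.4361 0.0847 0.017 ] shelf 0.0015 -0.0231
[[0.0193, -0.0084], [-0.0141, -0.0039], [-0.0172, -0.0385], [0.0179, -0.0414]] [np.float64(0.0331), np.float64(0.0337), np.float64(0.0347), np.float64(0.0352)]
scene [[353.9, 201.2], [349.8, 208.3], [363.2, 210.8], [366.5, 203.1]]
shelf scene [[319.1, 187.4], [373.7, 194.0], [373.4, 198.3], [379.6, 170.7]]
grip scene [[317.9, 189.1], [362.5, 220.4], [320.7, 212.0]]
```

```bash
cat >> h.py <<'E'
from scipy.spatial.transform import Rotation as Ro
def Rt(jaw):
    a=np.radians(jaw); z=np.array([np.cos(a),np.sin(a),0]); x=np.array([0,0,-1.]); return np.c_[x,np.cross(z,x),z]
def delta(p,jaw):
    s=r.sense(); R=np.array(s["orientation"]); sh=R.T@(np.array(p)-s["tcp_pos"])/.05
    rv=Ro.from_matrix(R.T@Rt(jaw)).as_rotvec(degrees=True)/6
    print("t",round(s["time"],3),"tcp",s["tcp_pos"].round(4),"shift",sh.round(3).tolist(),"turn",rv.round(3).tolist(),"F",s["ft_force"].round(2),"open",round(s["opening"],4))
E
python3 -c "
from h import *
delta([.1554,.501,.27],72.8)
delta([.3495,.286,.27],29)"
```

```text
t 0.1 tcp [0.1554 0.501  0.1966] shift [-1.468, -0.001, -0.002] turn [-0.005, -0.011, -0.002] F [-0.74 -0.96  0.42] open 0.0854
t 0.1 tcp [0.1554 0.501  0.1966] shift [-1.465, -4.982, -2.959] turn [7.295, -0.011, 0.003] F [-0.74 -0.96  0.42] open 0.0854
```

```bash
python3 -m inch '[[[-0.75,0,0],[0,0,0]],[[-1.47,0,0],[1,0,0]],[[-1.47,-0.8,-0.5],[2.3,0,0]],[[-1.47,-1.7,-1.0],[3.6,0,0]],[[-1.47,-2.6,-1.5],[4.8,0,0]]]' -1; python3 -c "
from h import *
delta([.3495,.286,.27],29)"
```

```text
time: 0.72
tcp_pos: [0.2581, 0.3901, 0.2704]
orientation: [[-0.0, -0.692, 0.722], [-0.0, 0.722, 0.692], [-1.0, -0.0, -0.0]]
ft_force: [0.5, 0.1, -0.1]
opening: 0.0855
t 0.725 tcp [0.2581 0.3901 0.2704] shift [0.009, -2.768, -0.121] turn [2.461, -0.001, 0.001] F [ 0.52  0.07 -0.12] open 0.0855
```

```bash
python3 -m inch '[[[0,-0.9,-0.04],[0.8,0,0]],[[0,-1.8,-0.08],[1.6,0,0]],[[0,-2.6,-0.12],[2.4,0,0]],[[0.01,-2.77,-0.12],[2.46,0,0]],[[0.01,-2.77,-0.12],[2.46,0,0]]]' -1; python3 - <<'E'
from h import *
delta([.3495,.286,.146],29)
im=r.snapshot("scene"); crop("scene",im,(260,130,420,250),5,"pics/s1.png"); crop("top",r.snapshot("top"),(220,140,380,280),5,"pics/t1.png")
E
```

```text
time: 1.35
tcp_pos: [0.3493, 0.2873, 0.2699]
orientation: [[-0.001, -0.488, 0.873], [-0.0, 0.873, 0.488], [-1.0, 0.0, -0.001]]
ft_force: [0.2, -0.1, -0.5]
opening: 0.0851
t 1.35 tcp [0.3493 0.2873 0.2699] shift [2.478, -0.025, -0.007] turn [0.03, -0.005, -0.002] F [ 0.19 -0.07 -0.54] open 0.0851
```

View pics/s1.png

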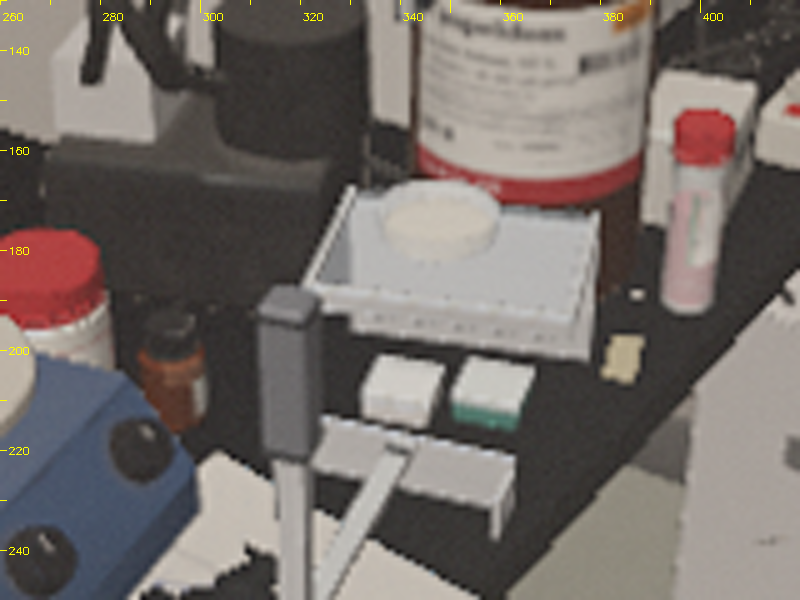

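The scene view shows the grip top at (317.5, 190), where I predicted it (317.9, 189.1). The white box is at (338, 207) and the green one at (357, 207), both matching the top-view fit. I'll descend and grasp.

```bash
python3 -m inch '[[[0.7,-0.02,0],[0,0,0]],[[1.5,-0.02,0],[0,0,0]],[[2.2,-0.02,0],[0,0,0]],[[2.48,-0.02,0],[0,0,0]],[[2.48,-0.02,0],[0,0,0]]]' -1; python3 -m inch '[[[0,0,0],[0,0,0]],[[0,0,0],[0,0,0]],[[0,0,0],[0,0,0]],[[0,0,0],[0,0,0]],[[0,0,0],[0,0,0]]]' 1 100;  python3 -m inch '[[[0,0,0],[0,0,0]],[[0,0,0],[0,0,0]],[[0,0,0],[0,0,0]]]' 1 100
python3 - <<'E'
from h import *
delta([.3495,.286,.146],29)
crop("scene",r.snapshot("scene"),(260,130,420,250),5,"pics/s2.png"); crop("top",r.snapshot("top"),(240,140,400,270),5,"pics/t2.png")
E
```

```text
time: 2.08
tcp_pos: [0.3492, 0.2869, 0.146]
orientation: [[-0.001, -0.489, 0.872], [-0.0, 0.872, 0.489], [-1.0, 0.0, -0.001]]
ft_force: [-0.4, -0.2, -0.0]
opening: 0.0857
time: 2.7
tcp_pos: [0.3506, 0.287, 0.1469]
orientation: [[0.002, -0.488, 0.873], [0.001, 0.873, 0.488], [-1.0, 0.0, 0.002]]
ft_force: [0.8, 0.6, 5.7]
opening: 0.0178
time: 3.08
tcp_pos: [0.3506, 0.287, 0.1469]
orientation: [[0.002, -0.488, 0.873], [0.001, 0.873, 0.488], [-1.0, 0.0, 0.002]]
ft_force: [0.1, -0.2, 5.8]
opening: 0.0174
t 3.075 tcp [0.3506 0.287  0.1469] shift [0.018, -0.006, -0.029] turn [0.033, 0.019, -0.001] F [ 0.1  -0.23  5.83] open 0.0174
```

View pics/s2.png

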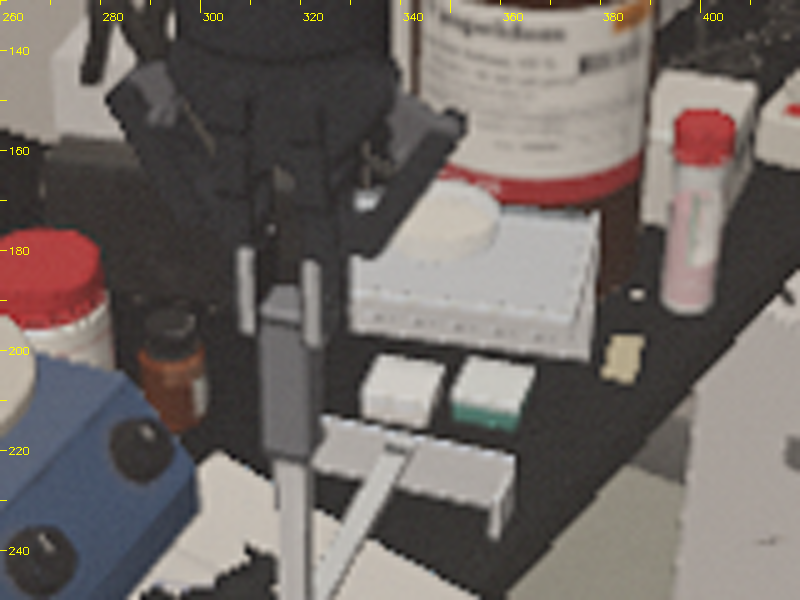

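View pics/t2.png

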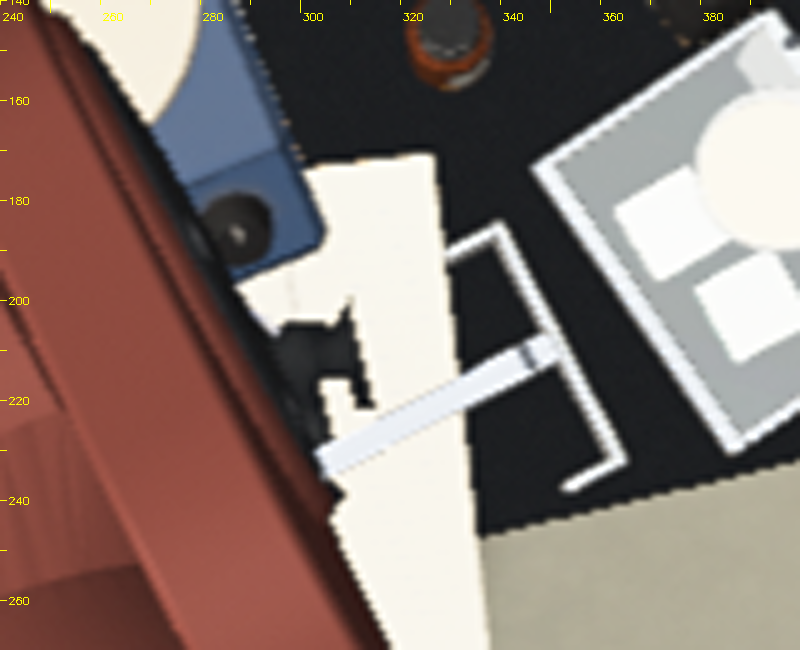

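```bash
python3 - <<'E'
from h import *
p=np.array([.3506,.287,.147]); z=Rt(29)[:,2]; y=Rt(29)[:,1]
for dz in(0,.019,.03):
  print(dz,proj("scene",[p+[0,0,dz]+k*.012*z+j*.011*y for k in(-1,1) for j in (-1,1)]).round(1).tolist())
print(proj("scene",[[.3506,.287,.195],[.3506,.287,.123]]))
d=[0,0]
g=(np.array([[500,225],[625,460],[445,258],[563,490]])+.5)/5+[240,140]-.5
B=ray("top",g,[.032,.032,.024,.024]);print(B.round(4),np.linalg.norm(B[0]-B[1])); e=B[0]-B[1];print(np.degrees(np.arctan2(e[1],e[0]))-90)
E
```

```text
0 [[325.5, 207.9], [321.5, 214.2], [314.0, 205.6], [309.8, 211.8]]
0.019 [[325.3, 199.9], [321.3, 206.1], [313.8, 197.6], [309.5, 203.7]]
0.03 [[325.3, 195.1], [321.2, 201.3], [313.6, 192.9], [309.3, 198.9]]
[[317.12716599 189.01514659]
 [317.97180101 219.6931645 ]]
[[0.4642 0.1873 0.032 ]
 [0.3726 0.1361 0.032 ]
 [0.4514 0.2088 0.024 ]
 [0.3605 0.1598 0.024 ]] 0.104904345556439
-60.777505027964416
```

```bash
python3 - <<'E'
from h import *
im=r.snapshot("scene"); crop("scene",im,(285,160,345,230),8,"pics/s3.png")
E
```

```text
(no output)
```

View pics/s3.png

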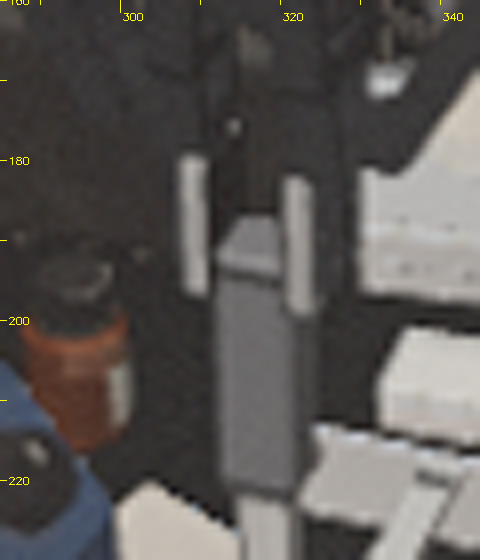

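```bash
python3 - <<'E'
from h import *
z=np.array([.296,.955,0]); y=np.array([-.955,.296,0])
p=np.array([.1554,.501,.1966])
for dz in(0,.013,.03,.05): print(dz,proj("scene",[p+[0,0,dz]+k*.043*z+j*.011*y for k in(-1,1) for j in(-1,1)]).round(0).tolist(), proj("top",[p+[0,0,dz]+k*.043*z for k in(-1,1)]).round(0).tolist())
crop("scene","pics/scene0.png",(190,170,370,310),4,"pics/s0c.png")
E
```

```text
0 [[314.0, 294.0], [321.0, 306.0], [251.0, 315.0], [256.0, 328.0]] [[167.0, 365.0], [118.0, 346.0]]
0.013 [[314.0, 287.0], [320.0, 299.0], [250.0, 308.0], [255.0, 321.0]] [[164.0, 366.0], [114.0, 348.0]]
0.03 [[313.0, 278.0], [320.0, 290.0], [248.0, 298.0], [253.0, 312.0]] [[160.0, 369.0], [110.0, 350.0]]
0.05 [[313.0, 267.0], [320.0, 278.0], [246.0, 287.0], [251.0, 300.0]] [[156.0, 372.0], [104.0, 352.0]]
```

View pics/s0c.png

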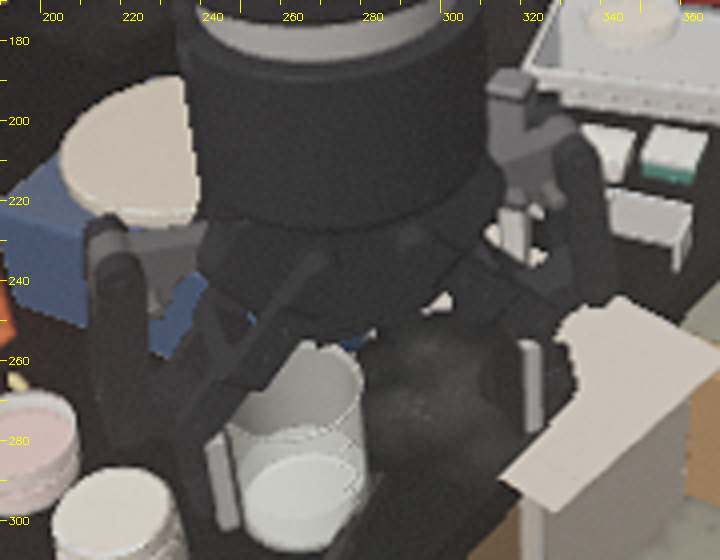

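The scene picture shows the finger ends about 33 mm higher on the grip than the reported TCP implies (pad ends at (309, 196) and (321, 199)). The start picture shows a similar offset. The pads therefore hold only the top of the grip. I'll open, go down 18 mm, which is safe under either reading, and regrip.

```bash
python3 -m inch '[[[0,0,0],[0,0,0]],[[0,0,0],[0,0,0]],[[0,0,0],[0,0,0]],[[0,0,0],[0,0,0]]]' -1; python3 -m inch '[[[0.18,0,0],[0,0,0]],[[0.36,0,0],[0,0,0]],[[0.36,0,0],[0,0,0]]]' -1; python3 -c "
from h import *
delta([.3495,.286,.146],29)
im=r.snapshot('scene'); crop('scene',im,(270,130,370,230),6,'pics/s4.png')"
```

```text
time: 3.72
tcp_pos: [0.3497, 0.2865, 0.146]
orientation: [[-0.0, -0.488, 0.873], [-0.0, 0.873, 0.488], [-1.0, 0.0, -0.0]]
ft_force: [0.1, -0.1, 0.0]
opening: 0.0852
time: 4.1
tcp_pos: [0.3491, 0.2861, 0.1271]
orientation: [[-0.002, -0.488, 0.873], [-0.001, 0.873, 0.488], [-1.0, -0.0, -0.002]]
ft_force: [0.4, 0.1, -0.2]
opening: 0.0854
t 4.1 tcp [0.3491 0.2861 0.1271] shift [-0.378, -0.007, 0.006] turn [0.034, -0.019, 0.0] F [ 0.45  0.06 -0.2 ] open 0.0854
```

View pics/s4.png

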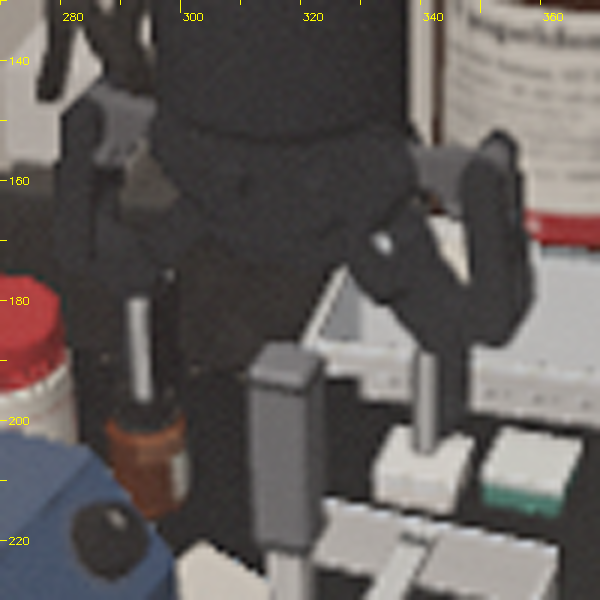

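Open, the pad ends are at (292, 197) and (340, 205), well down the grip. The palm clears the grip top. I'll close here.

```bash
python3 -m inch '[[[0,0,0],[0,0,0]],[[0,0,0],[0,0,0]],[[0,0,0],[0,0,0]],[[0,0,0],[0,0,0]],[[0,0,0],[0,0,0]]]' 1 110;  python3 -m inch '[[[0,0,0],[0,0,0]],[[0,0,0],[0,0,0]]]' 1 110
python3 -m inch '[[[-0.2,0,0],[0,0,0]],[[-0.4,0,0],[0,0,0]],[[-0.7,0,0],[0,0,0]],[[-0.7,0,0],[0,0,0]],[[-0.7,0,0],[0,0,0]]]' 1 110
python3 - <<'E'
from h import *
delta([.3495,.286,.146],29)
crop("scene",r.snapshot("scene"),(280,150,400,250),6,"pics/s5.png"); crop("top",r.snapshot("top"),(290,140,400,250),7,"pics/t5.png")
E
```

```text
time: 4.78
tcp_pos: [0.3503, 0.2869, 0.1285]
orientation: [[0.001, -0.488, 0.873], [0.001, 0.873, 0.488], [-1.0, 0.0, 0.001]]
ft_force: [1.6, 1.1, 3.1]
opening: 0.0187
time: 5.03
tcp_pos: [0.3503, 0.2869, 0.1284]
orientation: [[0.001, -0.488, 0.873], [0.001, 0.873, 0.488], [-1.0, 0.0, 0.001]]
ft_force: [1.6, 1.5, 5.3]
opening: 0.0185
time: 5.65
tcp_pos: [0.3495, 0.2864, 0.1628]
orientation: [[-0.0, -0.488, 0.873], [-0.0, 0.873, 0.488], [-1.0, -0.0, -0.001]]
ft_force: [-0.4, 0.3, -3.2]
opening: 0.0183
t 5.65 tcp [0.3495 0.2864 0.1628] shift [0.336, -0.006, -0.004] turn [0.034, -0.006, 0.0] F [-0.43  0.34 -3.2 ] open 0.0183
```

View pics/s5.png

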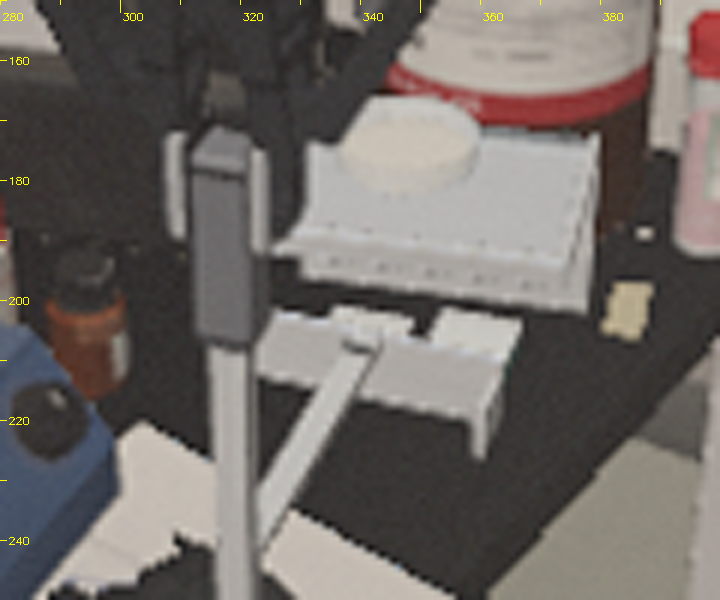

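View pics/t5.png

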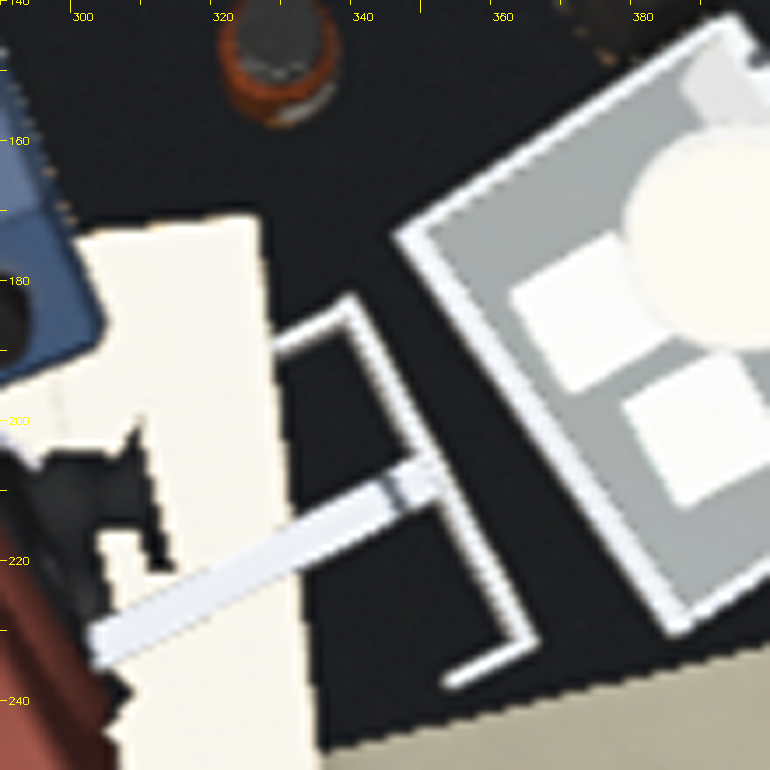

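```bash
cat >> h.py <<'E'
def tri(a,b): # a top px, b scene px
    Q=[]
    for n,uv in(("top",a),("scene",b)):
        K,d,R,t=P(n); Q.append((np.c_[R,t],cv2.undistortPoints(np.array(uv,float).reshape(1,1,2),K,d)[0,0]))
    X=cv2.triangulatePoints(Q[0][0],Q[1][0],Q[0][1],Q[1][1])[:,0]; return X[:3]/X[3]
E
python3 - <<'E'
from h import *
print(tri([340,182.4],[325.8,202]),tri([366.7,231.3],[364.3,209.7]))
B=ray("top",[[340,182.4],[366.7,231.3]],.067); print(B, np.linalg.norm(B[0]-B[1])); e=B[0]-B[1]; yaw=np.degrees(np.arctan2(e[1],e[0]))-90; print(yaw)
s=r.sense()["tcp_pos"]; d=B.mean(0)-s; print(np.hypot(d[0],d[1]),np.degrees(np.arctan2(d[1],d[0])))
print("grip top pred",proj("scene",[[s[0],s[1],.2294]]))
for z in(.06,.067,.075): print(z,proj("scene",ray("top",[[340,182.4],[366.7,231.3]],z)).round(1).tolist())
E
```

```text
[0.45950719 0.18223091 0.0621611 ] [0.37122416 0.13355897 0.06292403]
[[0.46358789 0.18717884 0.067     ]
 [0.37176679 0.13453172 0.067     ]] 0.10584343983364745
-60.17149410888332
0.14281749657976628 -61.427122642223125
grip top pred [[317.42764778 173.26344883]]
0.06 [[320.0, 202.3], [363.4, 210.6]]
0.067 [[320.2, 200.1], [363.5, 208.3]]
0.075 [[320.4, 197.5], [363.6, 205.6]]
```

```bash
python3 -c "
from h import *
delta([.3937,.184,.1625],35.5)"
```

```text
t 5.75 tcp [0.3494 0.2863 0.1626] shift [0.002, -2.218, -0.224] turn [-1.049, -0.01, -0.0] F [-0.94 -0.67 -2.4 ] open 0.0187
```

```bash
python3 -m inch '[[[0,-0.15,-0.02],[-0.25,0,0]],[[0,-0.4,-0.05],[-0.6,0,0]],[[0,-0.7,-0.07],[-0.9,0,0]],[[0,-1.0,-0.1],[-1.05,0,0]],[[0,-1.2,-0.12],[-1.05,0,0]]]' 1 110
python3 - <<'E'
from h import *
delta([.3937,.184,.1625],35.5)
crop("scene",r.snapshot("scene"),(280,150,400,250),6,"pics/s6.png"); crop("top",r.snapshot("top"),(320,140,430,250),7,"pics/t6.png")
E
```

```text
time: 6.38
tcp_pos: [0.3738, 0.2306, 0.1627]
orientation: [[-0.001, -0.58, 0.814], [-0.0, 0.814, 0.58], [-1.0, 0.0, -0.001]]
ft_force: [-0.8, 0.2, -2.9]
opening: 0.0185
t 6.375 tcp [0.3738 0.2306 0.1627] shift [0.004, -0.991, -0.216] turn [-0.004, -0.008, -0.001] F [-0.75  0.15 -2.88] open 0.0185
```

View pics/s6.png

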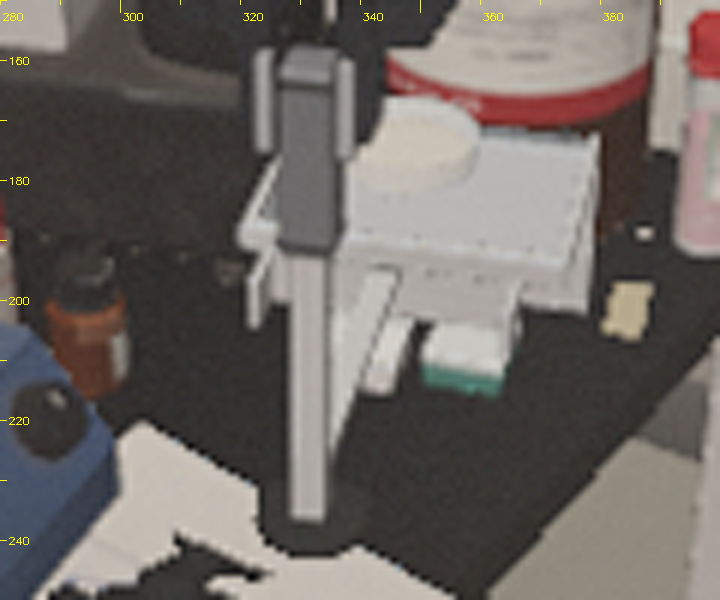

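View pics/t6.png

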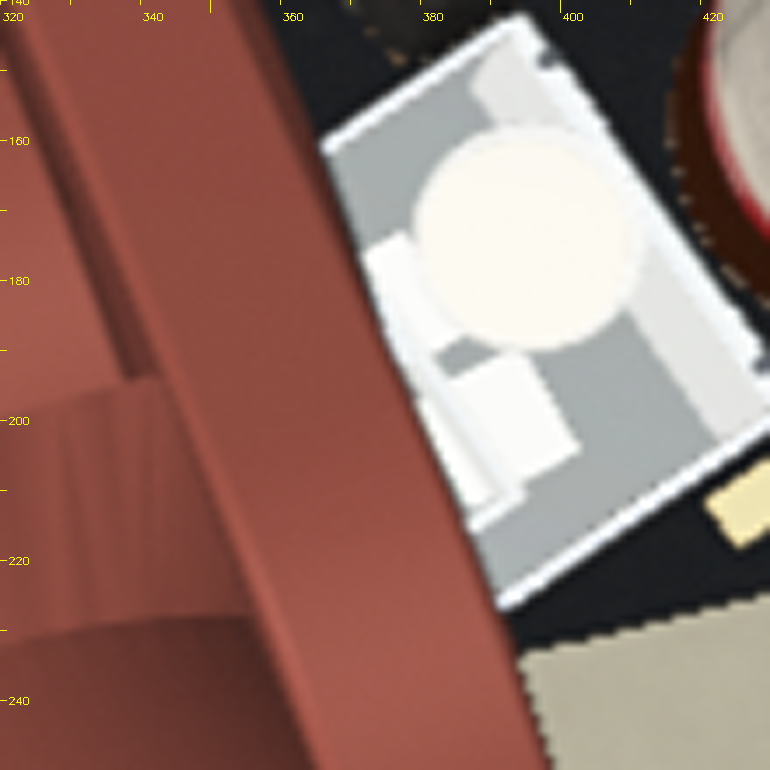

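The blade is under the top, parallel to the front edge and above the boxes, with its right end at (395, 210) in the top view. There is no contact force, so I'll go on.

```bash
python3 -m inch '[[[0,-0.2,-0.07],[0,0,0]],[[0,-0.45,-0.14],[0,0,0]],[[0,-0.7,-0.2],[0,0,0]],[[0,-0.9,-0.21],[0,0,0]],[[0,-0.97,-0.21],[0,0,0]]]' 1 110
python3 -m inch '[[[0,0,0],[0,0,0]],[[0,0,0],[0,0,0]]]' 1 110
python3 - <<'E'
from h import *
delta([.3937,.184,.1625],35.5)
crop("scene",r.snapshot("scene"),(280,150,400,250),6,"pics/s7.png"); crop("top",r.snapshot("top"),(350,140,440,240),8,"pics/t7.png")
E
```

```text
time: 7.1
tcp_pos: [0.394, 0.185, 0.1631]
orientation: [[0.0, -0.58, 0.815], [0.0, 0.815, 0.58], [-1.0, -0.0, 0.0]]
ft_force: [0.7, -0.3, -3.0]
opening: 0.0184
time: 7.35
tcp_pos: [0.3933, 0.1859, 0.1631]
orientation: [[-0.0, -0.581, 0.814], [0.0, 0.814, 0.581], [-1.0, 0.0, -0.0]]
ft_force: [0.1, -0.0, -2.4]
opening: 0.0181
t 7.35 tcp [0.3933 0.1859 0.1631] shift [0.012, -0.035, -0.016] turn [0.003, -0.001, -0.002] F [ 0.05 -0.05 -2.44] open 0.0181
```

View pics/s7.png

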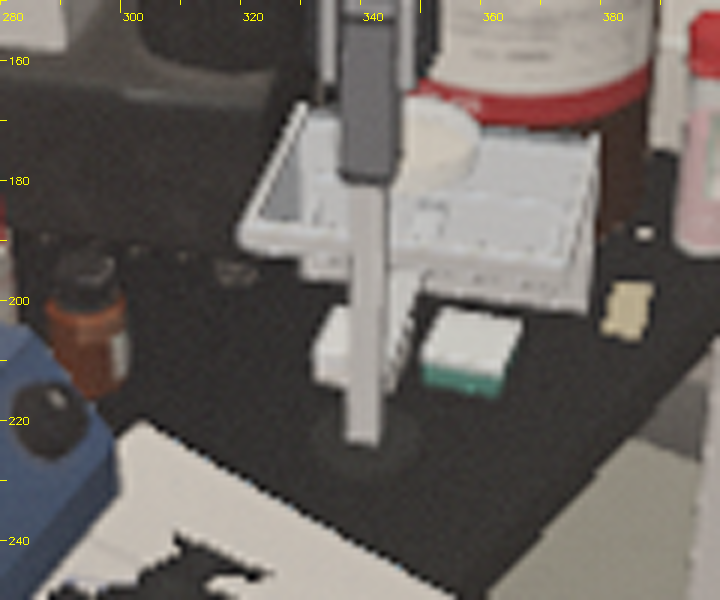

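View pics/t7.png

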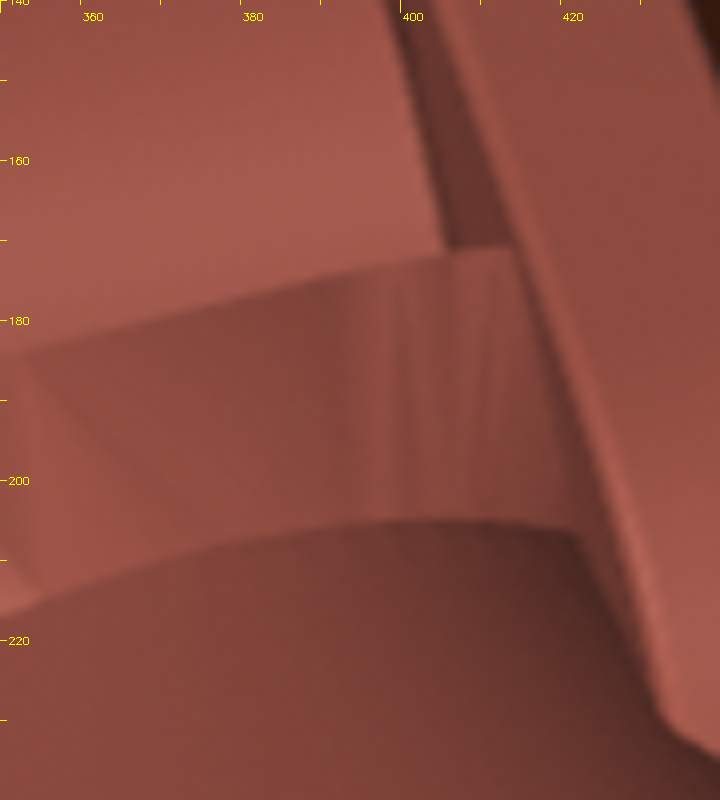

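```bash
python3 -m inch '[[[0.12,0,-0.016],[0,0,0]],[[0.28,0,-0.016],[0,0,0]],[[0.45,0,-0.016],[0,0,0]],[[0.58,0,-0.016],[0,0,0]],[[0.63,0,-0.016],[0,0,0]]]' 1 110
python3 -m inch '[[[0,0,0],[0,0,0]],[[0,0,0],[0,0,0]]]' 1 110
python3 - <<'E'
from h import *
delta([.3937,.184,.131],35.5)
crop("scene",r.snapshot("scene"),(280,150,400,250),6,"pics/s8.png")
E
```

```text
time: 8.07
tcp_pos: [0.3925, 0.1851, 0.131]
orientation: [[-0.001, -0.581, 0.814], [-0.0, 0.814, 0.581], [-1.0, 0.0, -0.001]]
ft_force: [-0.2, 0.8, -1.8]
opening: 0.0187
time: 8.32
tcp_pos: [0.393, 0.1853, 0.1318]
orientation: [[0.0, -0.581, 0.814], [0.0, 0.814, 0.581], [-1.0, -0.0, 0.0]]
ft_force: [-0.1, 0.6, -1.9]
opening: 0.0184
t 8.325 tcp [0.393  0.1853 0.1318] shift [0.017, -0.028, -0.004] turn [0.001, 0.004, 0.002] F [-0.08  0.57 -1.95] open 0.0184
```

View pics/s8.png

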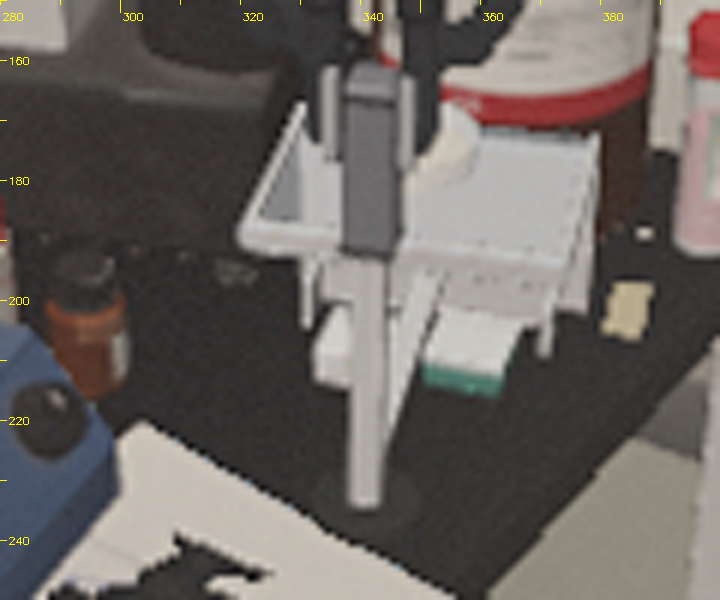

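Both wings show, at (331, 200) and (369, 208), on either side of the two unmoved boxes, so the head is down behind them. Next I draw straight back 50 mm.

```bash
python3 -m inch '[[[0,0.1,0],[0,0,0]],[[0,0.25,0],[0,0,0]],[[0,0.4,0],[0,0,0]],[[0,0.55,0],[0,0,0]],[[0,0.7,0],[0,0,0]]]' 1 110
python3 -m inch '[[[0,0.1,0],[0,0,0]],[[0,0.2,0],[0,0,0]],[[0,0.27,0],[0,0,0]],[[0,0.3,0],[0,0,0]]]' 1 110
python3 - <<'E'
from h import *
delta([.357,.294,.131],26)
crop("scene",r.snapshot("scene"),(280,150,400,250),6,"pics/s9.png");crop("top",r.snapshot("top"),(320,140,440,240),6,"pics/t9.png")
E
```

```text
time: 9.0
tcp_pos: [0.3722, 0.2142, 0.1316]
orientation: [[0.0, -0.581, 0.814], [-0.0, 0.814, 0.581], [-1.0, -0.0, 0.0]]
ft_force: [-0.1, -0.6, -3.3]
opening: 0.0187
time: 9.5
tcp_pos: [0.3637, 0.2261, 0.1316]
orientation: [[0.0, -0.581, 0.814], [-0.0, 0.814, 0.581], [-1.0, -0.0, 0.0]]
ft_force: [0.0, 0.1, -2.7]
opening: 0.0187
t 9.5 tcp [0.3637 0.2261 0.1316] shift [0.012, 1.184, 0.68] turn [1.586, 0.0, 0.0] F [ 0.02  0.11 -2.69] open 0.0187
```

View pics/s9.png

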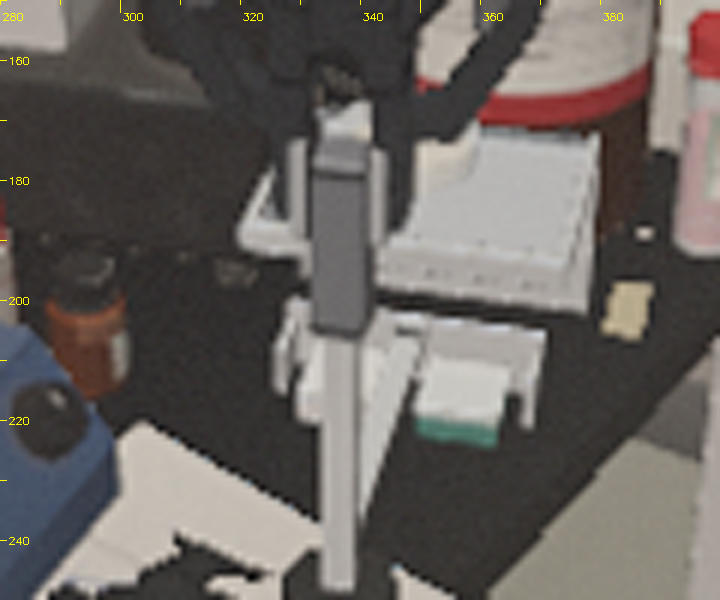

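View pics/t9.png

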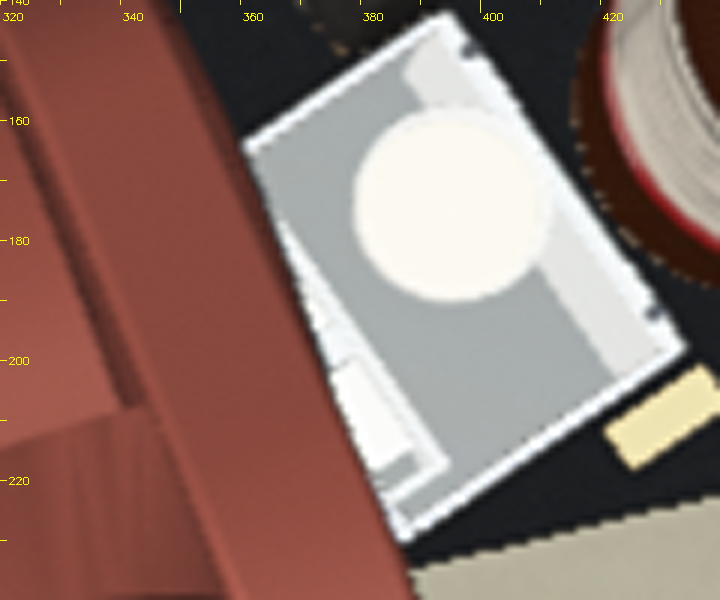

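Both boxes ride against the blade between the wings: white at (336, 213), green at (356, 215). I'll continue with a curve that keeps clear of the worktop's near edge.

```bash
python3 -m inch '[[[0,0.1,0.06],[0.13,0,0]],[[0,0.26,0.15],[0.35,0,0]],[[0,0.42,0.24],[0.56,0,0]],[[0,0.58,0.33],[0.78,0,0]],[[0,0.74,0.42],[1.0,0,0]]]' 1 110
python3 -c "
from h import *
delta([.357,.294,.131],26)"
```

```text
time: 10.22
tcp_pos: [0.3594, 0.2687, 0.1316]
orientation: [[0.0, -0.491, 0.871], [-0.0, 0.871, 0.491], [-1.0, -0.0, 0.0]]
ft_force: [0.7, -1.6, -2.3]
opening: 0.0184
t 10.225 tcp [0.3594 0.2687 0.1316] shift [0.011, 0.464, 0.206] turn [0.57, 0.0, 0.0] F [ 0.66 -1.62 -2.26] open 0.0184
```

```bash
python3 -m inch '[[[0,0.14,0.06],[0.17,0,0]],[[0,0.27,0.12],[0.33,0,0]],[[0,0.38,0.17],[0.47,0,0]],[[0,0.44,0.2],[0.55,0,0]],[[0,0.46,0.21],[0.57,0,0]]]' 1 110
python3 - <<'E'
from h import *
delta([.357,.294,.1285],26)
crop("scene",r.snapshot("scene"),(280,150,400,250),6,"pics/s10.png");crop("top",r.snapshot("top"),(280,140,420,250),5,"pics/t10.png")
E
```

```text
time: 10.85
tcp_pos: [0.3571, 0.2935, 0.1316]
orientation: [[-0.0, -0.44, 0.898], [-0.0, 0.898, 0.44], [-1.0, -0.0, -0.0]]
ft_force: [1.0, -0.9, -3.5]
opening: 0.0182
t 10.85 tcp [0.3571 0.2935 0.1316] shift [0.061, 0.009, 0.002] turn [0.014, -0.001, 0.0] F [ 0.96 -0.86 -3.55] open 0.0182
```

View pics/s10.png

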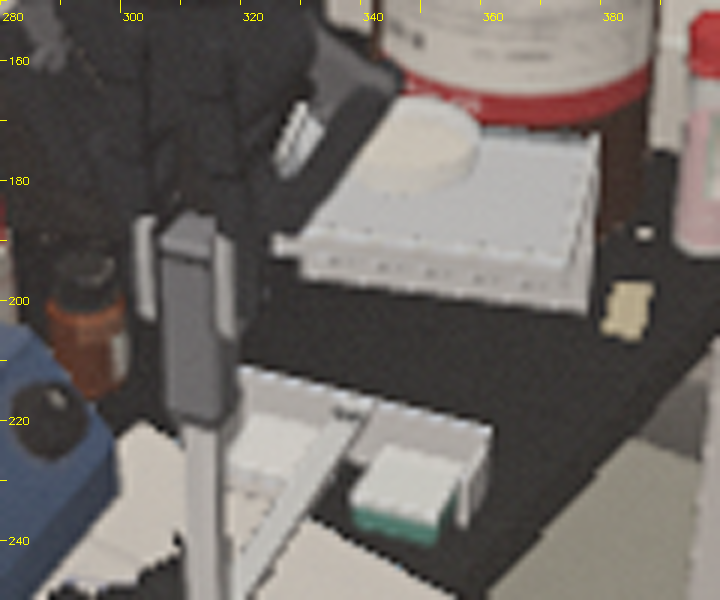

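View pics/t10.png

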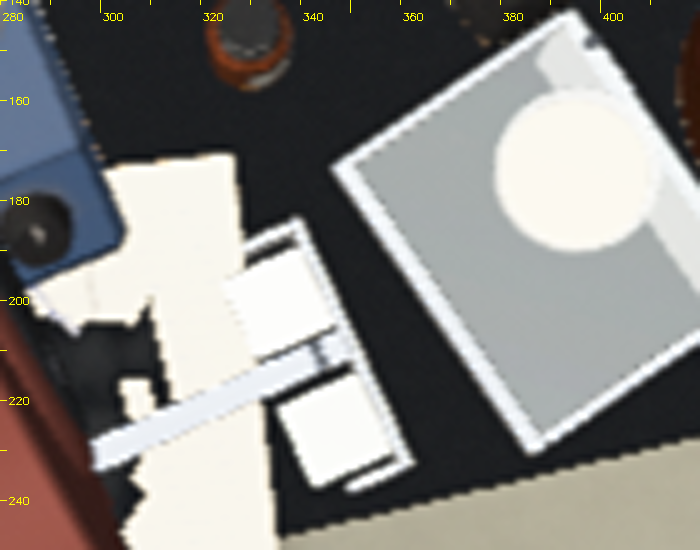

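```bash
python3 - <<'E'
from h import *
O=np.array([.45407,.09931]);T=np.radians(-54.5);X=np.array([np.cos(T),np.sin(T)])
for q in([334,199],[345,227]): b=ray("top",[q],.017)[0]; print(b,(b[:2]-O)@X)
E
python3 -m inch '[[[0.02,0,0],[0,0,0]],[[0.04,0,0],[0,0,0]],[[0.055,0,0],[0,0,0]],[[0.055,0,0],[0,0,0]]]' 1 110
```

```text
[0.43682731 0.1976304  0.017     ] -0.09005704016419779
[0.38133658 0.17427461 0.017     ] -0.10326636105772191
time: 11.45
tcp_pos: [0.3571, 0.2934, 0.1288]
orientation: [[-0.0, -0.44, 0.898], [-0.0, 0.898, 0.44], [-1.0, 0.0, -0.0]]
ft_force: [-1.0, -0.6, -1.7]
opening: 0.0185
```

```bash
python3 -m inch '[[[0.02,0,0],[0,0,0]],[[0.02,0,0],[0,0,0]],[[0.02,0,0],[0,0,0]]]' 1 110
```

```text
time: 11.82
tcp_pos: [0.3575, 0.2936, 0.1284]
orientation: [[0.001, -0.44, 0.898], [0.0, 0.898, 0.44], [-1.0, -0.0, 0.001]]
ft_force: [-1.4, -0.8, 5.8]
opening: 0.0184
```

On the surface now, with the force up to +5.8 N. I'll reduce the grip force, release, and look.

```bash
python3 -m inch '[[[0,0,0],[0,0,0]],[[0,0,0],[0,0,0]]]' 1 25; python3 -m inch '[[[0,0,0],[0,0,0]],[[0,0,0],[0,0,0]],[[0,0,0],[0,0,0]],[[0,0,0],[0,0,0]],[[0,0,0],[0,0,0]]]' -1 25
python3 - <<'E'
from h import *
delta([.357,.294,.1285],26)
crop("scene",r.snapshot("scene"),(260,150,400,250),5,"pics/s11.png")
E
```

```text
time: 12.08
tcp_pos: [0.3576, 0.2936, 0.1284]
orientation: [[0.001, -0.44, 0.898], [0.0, 0.898, 0.44], [-1.0, -0.0, 0.001]]
ft_force: [-0.2, -1.1, 5.5]
opening: 0.0187
time: 12.7
tcp_pos: [0.3571, 0.2934, 0.1278]
orientation: [[-0.0, -0.44, 0.898], [0.0, 0.898, 0.44], [-1.0, 0.0, -0.0]]
ft_force: [-0.4, -0.7, 0.1]
opening: 0.085
t 12.7 tcp [0.3571 0.2934 0.1278] shift [-0.014, 0.012, 0.002] turn [0.014, -0.001, -0.0] F [-0.43 -0.68  0.05] open 0.085
```

View pics/s11.png

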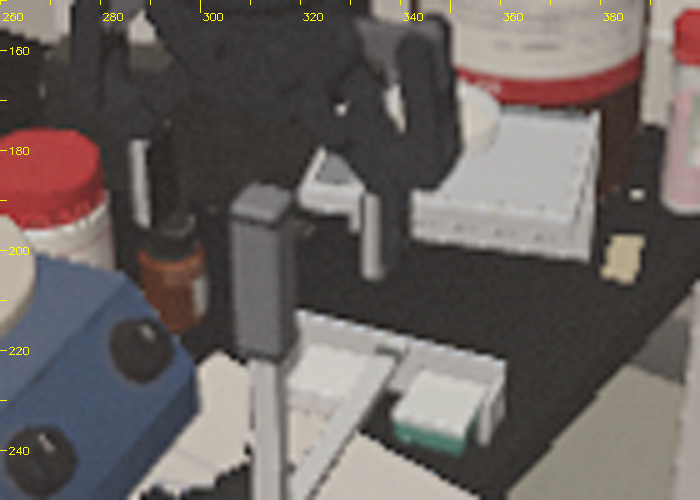

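The scoop stands upright with its grip top at (310, 188), the fingers are clear of it, and the boxes are flat inside the head. I'll retreat straight up.

```bash
python3 -m inch '[[[-0.4,0,0],[0,0,0]],[[-1.0,0,0],[0,0,0]],[[-1.8,0,0],[0,0,0]],[[-2.5,0,0],[0,0,0]],[[-2.8,0,0],[0,0,0]]]' -1
python3 -m inch '[[[0,0.6,0.6],[0,0,0]],[[0,1.4,1.4],[0,0,0]],[[0,2,2],[0,0,0]],[[0,2,2],[0,0,0]],[[0,2,2],[0,0,0]]]' -1
python3 - <<'E'
from h import *
delta([.357,.294,.1285],26)
crop("scene",r.snapshot("scene"),(260,150,400,250),5,"pics/s12.png");crop("top",r.snapshot("top"),(250,140,420,260),4,"pics/t12.png")
E
```

```text
time: 13.38
tcp_pos: [0.3579, 0.2938, 0.2699]
orientation: [[0.002, -0.44, 0.898], [0.001, 0.898, 0.44], [-1.0, 0.0, 0.003]]
ft_force: [-1.0, -0.3, -0.2]
opening: 0.0854
time: 14.0
tcp_pos: [0.4027, 0.4267, 0.2675]
orientation: [[-0.001, -0.44, 0.898], [-0.001, 0.898, 0.44], [-1.0, -0.0, -0.001]]
ft_force: [0.2, -0.5, 0.4]
opening: 0.0855
t 14.0 tcp [0.4027 0.4267 0.2675] shift [2.783, -1.981, -1.986] turn [0.016, -0.01, 0.004] F [ 0.2  -0.54  0.36] open 0.0855
```

View pics/s12.png

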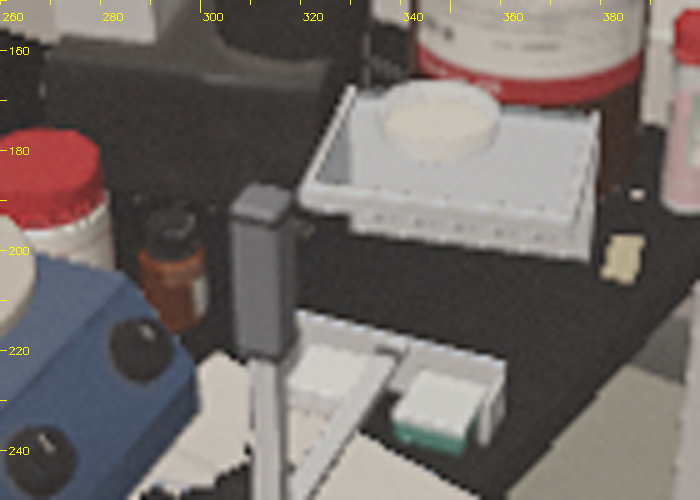

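View pics/t12.png

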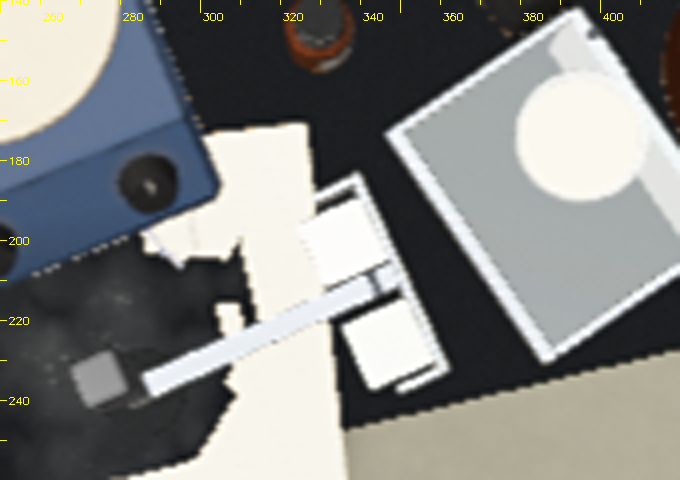

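```bash
python3 - <<'E'
from h import *
O=np.array([.45407,.09931]);T=np.radians(-54.5);X=np.array([np.cos(T),np.sin(T)])
for z,q in((.032,[336,183.5]),(.032,[359,231.5]),(.017,[335,200]),(.017,[347,226])): b=ray("top",[q],z)[0]; print(b.round(4),((b[:2]-O)@X).round(4))
print(r.job_done())
E
```

```text
[0.4662 0.1945 0.032 ] -0.0705
[0.3725 0.1471 0.032 ] -0.0863
[0.4349 0.1956 0.017 ] -0.0895
[0.3834 0.1703 0.017 ] -0.0988
the job is handed in; nothing more can be done
None
```

I drew both boxes out from under the shelf, left the scoop standing in front of it, let go, and handed the job in after about 14 s. No verdict was reported.

**How it went:** I lifted the scoop about 34 mm and took its head in over the boxes. I lowered it behind them with its inner face about 34 mm behind the shelf's origin. I then drew back in a slight curve to keep the boxes and the scoop's foot away from the worktop's near edge. The wrist force readings I took stayed under about 6 N.

**Last checks:**

| Item | Measured (x in the shelf's frame) | Limit |
|---|---|---|
| White box centre | -0.090 m | -0.25 to -0.07 m |
| Green box centre | -0.099 m | -0.25 to -0.07 m |
| Top of the blade's two ends | -0.071 m and -0.086 m | below -0.055 m (scoop_head) |

- In the pictures both boxes lie flat between the scoop's wings, the scoop stands upright, and the open gripper is well away.
- I did not measure rest speeds or tilt angles as numbers.

**What disagreed:**
- **Finger position:** the scene camera showed the finger ends about 33 mm higher than the reported TCP. My first grasp held only the top of the grip, so I regripped 18 mm lower.
- **Finger opening:** with the grip held, it read about 18.5 mm on a 20 mm grip.
- **Head height:** the lifted head looked about 3 mm lower than expected, which is within the measuring error.

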